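# Make up two tea trays

### The job

Make up the two tea trays from the stock on the teak board: on the white tray put the green glass upright in the middle of its saucer, the sugar tongs lying centred along the long cork strip, and the sugar pot upright in the middle of the round cork mark; on the walnut tray put the amber glass upright in the middle of its saucer and the teaspoon lying centred along the long cork strip. Leave the saucers where they stand, tip no glass over, and leave the blue glass undisturbed in its place on the board.

Things in the scene. Friction and masses are not known exactly. Their poses are not given: they have to be found in the camera images.
- tray_white: White tray, fixed, 260 (own x) by 200 mm (y); origin: centre of underside. Floor top at z = 6 mm, rim 6 mm wide to z = 14 mm. Flush cork inlays: strip for cutlery, 150 mm along x by 36, centred at x 0, y +50 mm; round mark, 58 mm across, at x -70, y -35 mm. Saucer near x +50, y -35 mm. Left or right of the board; own x within 10 degrees of world x (strip on the left seen from the robot).
- tray_walnut: Dark walnut tray, fixed, 260 (own x) by 200 mm (y); origin: centre of underside. Floor top at z = 6 mm, rim 6 mm wide to z = 14 mm. Flush cork inlays: strip for cutlery, 150 mm along x by 36, centred at x 0, y +50 mm; round mark, 58 mm across, at x -70, y -35 mm. Saucer near x +50, y -35 mm. Left or right of the board; own x within 10 degrees of world x (strip on the left seen from the robot).
- saucer_white: Turquoise ceramic saucer on the white tray (loose, 150 g), 104 mm across, 12 mm high; origin at the centre of its underside; inner floor 4 mm above the origin, flat for about 76 mm across, within a low sloping rim.
- saucer_walnut: Turquoise ceramic saucer on the walnut tray (loose, 150 g), 104 mm across, 12 mm high; origin at the centre of its underside; inner floor 4 mm above the origin, flat for about 76 mm across, within a low sloping rim.
- glass_green: Green tea glass, open at the top, loose, about 100 g, standing upright on the teak board (board top 20 mm over the counter); 76 mm high, 50 mm across at the foot, 56 mm at the rim; origin at the centre of its underside, z up.
- glass_amber: Amber tea glass, open at the top, loose, about 100 g, standing upright on the teak board (board top 20 mm over the counter); 76 mm high, 50 mm across at the foot, 56 mm at the rim; origin at the centre of its underside, z up.
- glass_blue: Blue tea glass, open at the top, loose, about 100 g, standing upright on the teak board (board top 20 mm over the counter); 76 mm high, 50 mm across at the foot, 56 mm at the rim; origin at the centre of its underside, z up. It stays where it is.
- tongs: Steel sugar tongs, rigid, loose, about 40 g, lying flat on the teak board: two parallel arms joined at one end, 120 mm along own x, 22 mm wide (y), 12 mm high; origin: middle of its length, on the underside. Grip across both arms (along y) at the middle. At the start its x axis is within 30 degrees of world x. Either way round is fine on the strip.
- spoon: Brass teaspoon, loose, about 35 g, flat on the teak board, 118 mm along own x: handle 10 mm wide, 8 mm high from x -60 to +30 mm; round bowl 32 mm across, 7 mm high at x +42 mm. Origin on the underside at mid-length; grip the handle there along y. At the start its x axis is within 30 degrees of world x. Either way round is fine on the strip.
- sugar_pot: Small white lidded sugar pot with a red lid and knob, one rigid piece, loose, about 120 g, standing on the teak board; straight sides 48 mm across, 59 mm high with its knob (side wall up to 42 mm, lid to 50 mm); origin at the centre of its underside, z up.
Mind the look-alikes: they are no part of the job. Several things have the shape of the spoon; the one meant has the colours described above.

How it is judged:
At the end, for the whole second after the job is handed in: Glasses upright within 12 mm of their saucers' centres; tongs and spoon flat on the strips, 20 mm along, 14 mm across, 11 degrees; pot upright within 13 mm each way of the white tray's mark; saucers flat, moved under 30 mm; blue glass upright, moved under 20 mm; all released, at rest (horizontal distance between glass_green and saucer_white below 0.012 m and z of glass_green in the frame of saucer_white between 0 and 0.008 m and angle between each of glass_green, glass_amber, sugar_pot, saucer_white, saucer_walnut, glass_blue's own z axis and vertical below 0.1 rad and horizontal distance between glass_amber and saucer_walnut below 0.012 m and z of glass_amber in the frame of saucer_walnut between 0 and 0.008 m and x of tongs in the frame of tray_white between -0.02 and 0.02 m and y of tongs in the frame of tray_white between 0.036 and 0.064 m and z of tongs in the frame of tray_white between 0.002 and 0.01 m and angle between the x axis of tongs and the x axis of tray_white, either way round below 0.2 rad and angle between each of tongs, spoon's own z axis and vertical below 0.15 rad and x of spoon in the frame of tray_walnut between -0.02 and 0.02 m and y of spoon in the frame of tray_walnut between 0.036 and 0.064 m and z of spoon in the frame of tray_walnut between 0.002 and 0.01 m and angle between the x axis of spoon and the x axis of tray_walnut, either way round below 0.2 rad and x of sugar_pot in the frame of tray_white between -0.083 and -0.057 m and y of sugar_pot in the frame of tray_white between -0.048 and -0.022 m and z of sugar_pot in the frame of tray_white between 0.002 and 0.01 m and distance of each of saucer_white, saucer_walnut from where it was at the start of the episode below 0.03 m and distance of glass_blue from where it was at the start of the episode below 0.02 m and linear speed of each of glass_green, glass_amber, glass_blue, tongs, spoon, sugar_pot below 0.02 m/s and contact force between the fingers and glass_green below 0.1 N and contact force between the fingers and glass_amber below 0.1 N and contact force between the fingers and glass_blue below 0.1 N and contact force between the fingers and tongs below 0.1 N and contact force between the fingers and spoon below 0.1 N and contact force between the fingers and sugar_pot below 0.1 N); the robot touches nothing.
It fails at once if a glass is tipped over (angle between any of glass_green, glass_amber, glass_blue's own z axis and vertical above 1 rad).
It fails at once if the blue glass is carried off or knocked from its place (distance of glass_blue from where it was at the start of the episode above 0.03 m).
It also fails if it takes over 128 s, if anything falls off the work surface, if the arm or the gripper's body presses on something with over 40 N, if the wrist force passes 120 N, or if a joint passes its speed limit or range.

### The arm

A 6-joint arm with a two-finger parallel gripper is mounted at the origin on the work surface. World frame = base frame: x ahead of the robot, y to its left, z up, the work surface at z = 0. Lengths are in m, angles in rad, forces in N, time in s.
With the tool pointing down it reaches from about 0.15 to 0.775 m from the base axis. Payload 6.1 kg.
Tool frame: the origin (TCP) lies between the finger pads; the fingertips stand 25 mm ahead of it and the grasp point (between the pads) lies 6 mm ahead of it (arm.finger_overhang is the z of the fingertips in the tool frame, in m); z points along the fingers, y is the line along which they close (so a half turn about z gives the same grasp; the last joint's range is limited). The gripper opens to 85 mm and grips with 20 to 120 N. Pads are 22 mm wide; open, the fingers measure 114 mm over their backs; the gripper's body (76 mm by 85 mm) begins 54 mm behind the grasp point. The pads swing forward as they close: fully open they stand 13 mm farther back than shut.
Start: joints at [-1.135, 0.126, -0.04, 1.405, 0, 1.571], TCP at [0.222, -0.476, 0.256] pointing down, gripper open.
Joint ranges: [-2.72, 2.72], [-0.95, 1.95], [-1.27, 1.35], [-1.78, 2.02], [-1.46, 1.47], [-3.14, 3.14]. Speed limits (rad/s): [2.39, 2.39, 3.01, 3.14, 3.14, 3.14].

### API

Orientations are given as a rotation vector (axis times angle).
In Python, from rig import arm, optics gives the robot as it stands.
- The arm moves only by the tool send_rows, never from a script. Its argument "plan" is a list that holds one entry, the list of rows, each a list of 7 numbers: the turn, a rotation vector about the tool's x, y, z in units of 6 degrees (1.0 is 6 degrees), then the shift along the tool's x, y, z in units of 40 mm (1.0 is 40 mm), then the closure, from -1 (fully open) to 1 (shut). A call has 1 to 20 rows; each row is the pose to reach, as a shift and turn from the pose commanded when the call began, along the tool's axes at that moment; what a row does not reach only later rows make up. A row lasts 1/12 s, in which the tool goes at most 41.7 mm and 7.16 degrees, less where a joint would pass 70% of its speed; a pose out of reach is approached as far as the arm can. A call with a gripper value outside its range is refused whole. The fingers move at their own pace and stop on an object; the grip force is fixed at half the most. Time passes only in rows, so rows that repeat a pose let the fingers close. It gives the time, the measured TCP pose, the force, the opening and the grip force at its end, in the units of the state.
- arm.observe(): the state, without advancing time (a new reading comes with each control period).
- optics.snapshot(name): name is "side" or "top"; returns the picture (384x512x3 uint8, red, green, blue); there is no depth.
- optics.get_calibration(name): a dict with "camera_matrix" (3x3 intrinsics, pixels), "extrinsics" (4x4, takes a point from world to camera coordinates). Camera axes: x right, y up, looking along -z (the intrinsics and any distortion apply to the point x, -y, -z); pixel columns grow to the right and rows downward; lengths in m; the calibration is good to about 2 mm. A picture is of the moment at which its call begins. get_calibration takes no time and is no camera call.
- arm.close_job(): hands the job in; it is judged then, once.
The state is a dict: "t": time; "joint_positions": joint angles; "qvel": joint speeds; "effort": joint torques, N m; "eef_pos": TCP position; "ee_rot": TCP orientation; "wrist_force": force on the tool from outside, world axes, zero at the start; "ft_torque": the same for the moment, N m; "opening": finger opening in m; "grip_force": force on a finger pad.
Only numpy, scipy, OpenCV 4.12 (cv2) and the standard library are available. Lean on these libraries where they do the work, as an engineer would, in place of code of your own. Each camera call takes 0.05 s, during which the arm holds its last target. There are 200 camera calls.

## Working session

There is one attempt and no reset: what is moved stays moved. The work goes in short steps, Python scripts to look and compute and a tool call to move; the robot and the scene stay as the last step left them, time stands still between calls to the robot, and variables do not carry over. Pictures are saved under pics/ and viewed, at most 14 in all, crops included, and the job is handed in when it is done.

Besides the shell and the picture viewer there is one more tool, called in YAML: its name, and indented under it one key for each argument. send_rows: Moves the arm, as the interface text tells. Its arguments: {"type":"object","properties":{"plan":{"type":"array"}},"required":["plan"]}

```bash
ls; mkdir -p pics; python3 - <<'E'
from rig import arm, optics
import cv2, numpy as np
print(arm.observe())
for n in ("top","side"):
    c=optics.get_calibration(n); print(n,c)
    im=optics.snapshot(n); np.save(f"{n}0.npy",im)
    cv2.imwrite(f"pics/{n}0.png",cv2.resize(im[:,:,::-1],(800,600)))
E
```

```text
pics
{'t': 0.0, 'joint_positions': array([-1.13501333e+00,  1.26402201e-01, -4.05983406e-02,  1.40537085e+00,
       -5.00048143e-06,  1.57077632e+00]), 'qvel': array([ 0.00175198, -0.00022696, -0.00025132,  0.00023683, -0.00122799,
        0.00129694]), 'effort': array([ 2.32903062e-06, -4.35913253e+01,  3.52923810e+01,  1.71691307e-02,
       -5.92400966e-06,  4.30465519e-06]), 'eef_pos': array([ 0.22146435, -0.47561696,  0.2555212 ]), 'ee_rot': array([-3.06580375e+00, -6.78821133e-01,  5.42212168e-04]), 'wrist_force': array([ 0.06662442, -0.3243061 ,  0.15387697]), 'ft_torque': array([ 0.01074733, -0.01092991,  0.03372197]), 'grip_force': 0.0, 'opening': 0.08537264403186955}
top {'camera_matrix': array([[349.26867137,   0.        , 253.80987787],
       [  0.        , 349.26867137, 187.7174145 ],
       [  0.        ,   0.        ,   1.        ]]), 'extrinsics': array([[ 0.00765621, -0.99983799,  0.01629051, -0.03411827],
       [ 0.98781207,  0.01009483,  0.15532356, -0.42600342],
       [-0.15546285,  0.01490277,  0.98772932, -0.87494432],
       [ 0.        ,  0.        ,  0.        ,  1.        ]])}
side {'camera_matrix': array([[401.65045261,   0.        , 261.32692979],
       [  0.        , 401.65045261, 190.10530641],
       [  0.        ,   0.        ,   1.        ]]), 'extrinsics': array([[-0.67926945, -0.73357051, -0.02161765,  0.27759337],
       [ 0.47494647, -0.46186396,  0.74907111, -0.23220253],
       [-0.55948089,  0.4985539 ,  0.6621368 , -0.84303544],
       [ 0.        ,  0.        ,  0.        ,  1.        ]])}
```

View pics/top0.png

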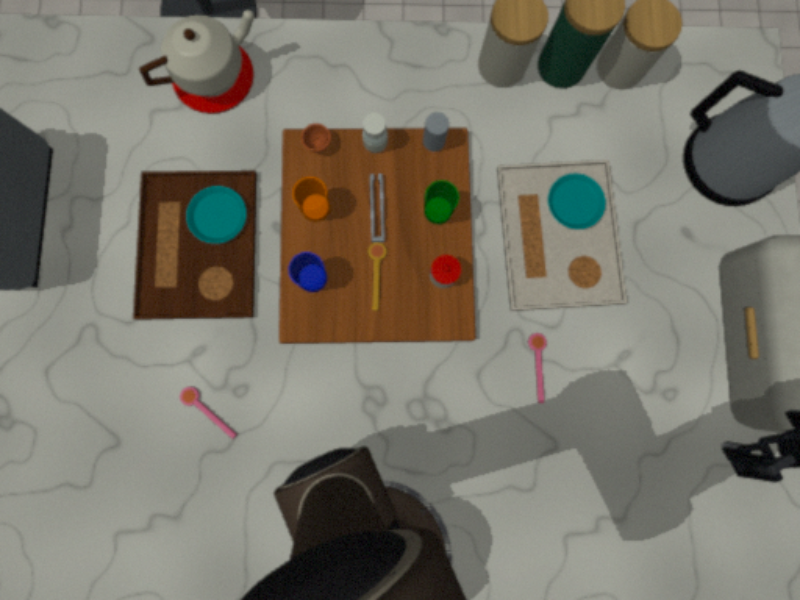

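View pics/side0.png

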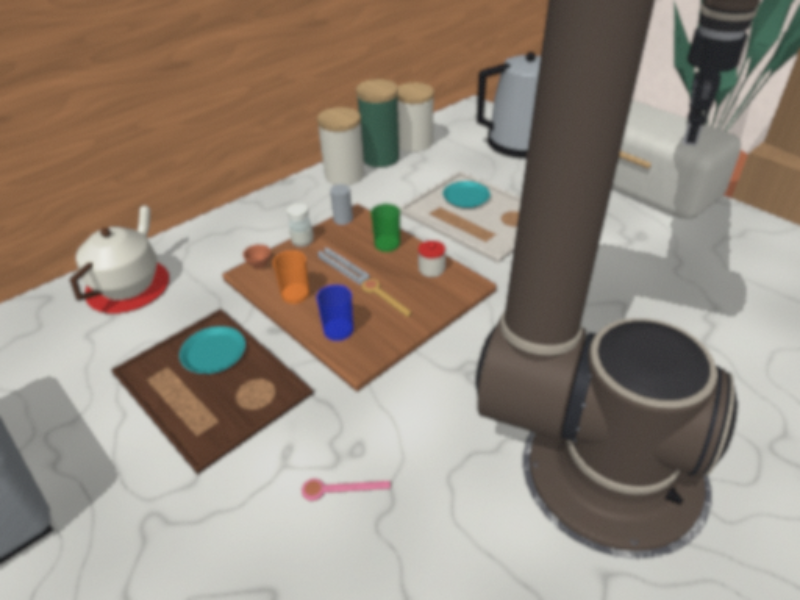

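Top view (800x600): the brass spoon is at (377,275). Look-alikes are the pink spoons at (192,397) and (538,342), which are the wrong colour. Tongs are at (377,208), green glass (440,203), amber (312,198), blue (308,272) and pot (446,270). The walnut tray is on the left at (197,245) with its saucer at (216,214). The white tray is on the right at (562,236) with its saucer at (577,201). Other look-alikes: brown bowl (316,137), white shaker (375,130), grey shaker (436,130). The side view shows the same arrangement.

```bash
cat > h.py <<'E'
import cv2, numpy as np
from rig import arm, optics
from scipy.spatial.transform import Rotation as R
CAL={n:optics.get_calibration(n) for n in("top","side")}
def ray(n,u,v):
    c=CAL[n];K=c["camera_matrix"];E=c["extrinsics"]
    d=np.linalg.inv(K)@[u,v,1]; d=E[:3,:3].T@np.array([d[0],-d[1],-d[2]])
    return -E[:3,:3].T@E[:3,3], d/np.linalg.norm(d)
def plane(n,u,v,z):
    o,d=ray(n,u,v); return o+d*(z-o[2])/d[2]
def tri(a,b):
    o1,d1=ray("top",*a);o2,d2=ray("side",*b)
    s=np.linalg.lstsq(np.c_[d1,-d2],o2-o1,rcond=None)[0]
    p,q=o1+d1*s[0],o2+d2*s[1]; return (p+q)/2,np.linalg.norm(p-q)
def proj(n,p):
    c=CAL[n];q=c["extrinsics"]@np.r_[p,1];k=c["camera_matrix"]@[q[0],-q[1],-q[2]];return k[:2]/k[2]
def blob(im,roi,lo,hi):
    """largest HSV blob in roi (x0,y0,x1,y1 in 800x600 view px); contour in image px"""
    x0,y0,x1,y1=[int(round(k*.64)) for k in roi]
    hsv=cv2.cvtColor(im,cv2.COLOR_RGB2HSV)
    m=cv2.inRange(hsv,np.array(lo),np.array(hi))
    z=np.zeros_like(m);z[y0:y1,x0:x1]=m[y0:y1,x0:x1]
    cs=cv2.findContours(z,cv2.RETR_EXTERNAL,cv2.CHAIN_APPROX_NONE)[0]
    c=max(cs,key=cv2.contourArea);return c
def cen(c):
    m=cv2.moments(c);return np.array([m["m10"],m["m01"]])/m["m00"]
E
python3 - <<'E'
from h import *
T,S=np.load("top0.npy"),np.load("side0.npy")
np.set_printoptions(precision=4,suppress=True)
H=lambda im,x,y:cv2.cvtColor(im,cv2.COLOR_RGB2HSV)[int(y*.64),int(x*.64)]
for n,p in dict(saucer=(216,214),corkw=(167,245),corkW=(532,236),roundW=(585,272),roundw=(216,283),spoon=(376,290),tongs=(372,210),board=(350,310),amber=(318,208),lid=(446,270)).items(): print(n,H(T,*p))
sat=110
q={"green":((45,sat,40),(80,255,255),(415,170,470,235),(360,195,410,260)),
"amber":((5,225,150),(20,255,255),(285,170,340,230),(270,245,315,310)),
"blue":((110,120,60),(130,255,255),(280,245,335,300),(310,280,365,350)),
"saucer_wal":((85,100,60),(100,255,255),(180,180,255,250),(170,320,255,380)),
"saucer_whi":((85,100,60),(100,255,255),(540,165,615,240),(435,170,500,215))}
for n,(lo,hi,rt,rs) in q.items():
    a,b=blob(T,rt,lo,hi),blob(S,rs,lo,hi)
    p,e=tri(cen(a),cen(b)); print(n,cv2.boundingRect(a),cv2.boundingRect(b),cen(a)/.64,p,"miss",e)
print("cam",ray("top",0,0)[0],ray("side",0,0)[0])
E
```

```text
saucer [ 90 255 112]
corkw [ 16 157 130]
corkW [ 16 153 135]
roundW [ 15 148 134]
roundw [ 15 149 132]
spoon [ 21 195 152]
tongs [ 75   5 108]
board [ 14 201 109]
amber [ 15 255 165]
lid [  2 255 146]
green (272, 116, 22, 27) (238, 132, 18, 29) [440.0022 200.9301] [ 0.58   -0.1016  0.0545] miss 0.00036842210247931467Traceback (most recent call last):
  File "<stdin>", line 13, in <module>
  File "h.py", line 24, in blob
    c=max(cs,key=cv2.contourArea);return c
ValueError: max() iterable argument is empty
```

```bash
cat > m1.py <<'E'
from h import *
T,S=np.load("top0.npy"),np.load("side0.npy")
np.set_printoptions(precision=4,suppress=True)
q={"green":((45,110,40),(80,255,255),(415,170,470,235),(360,195,410,260)),
"amber":((3,228,120),(20,255,255),(285,170,340,230),(270,245,315,310)),
"blue":((110,120,60),(130,255,255),(280,245,335,300),(310,280,365,350)),
"saucer_wal":((85,100,60),(100,255,255),(180,180,255,250),(170,320,255,380)),
"saucer_whi":((85,100,60),(100,255,255),(540,165,615,240),(435,170,500,215)),
"lid":((0,150,60),(7,255,255),(425,250,470,290),(410,235,450,260)),
"strip_wal":((10,90,100),(22,200,255),(145,190,190,300),(140,360,225,440)),
"round_wal":((10,90,100),(22,200,255),(190,255,245,310),(230,370,280,415)),
"strip_whi":((8,80,70),(22,255,255),(510,185,555,285),(420,200,498,248)),
"round_whi":((8,80,70),(22,255,255),(560,250,610,295),None),
"tongs":((0,0,40),(180,90,255),(360,165,395,243),(310,240,372,290)),
"spoon":((18,120,110),(30,255,255),(360,235,395,320),(360,275,415,320)),
}
for n,(lo,hi,rt,rs) in q.items():
  try:
    a=blob(T,rt,lo,hi); r=cv2.minAreaRect(a)
    print(n,cv2.boundingRect(a),cen(a).round(1),"rect",np.round(r[1],1))
    if rs:
        b=blob(S,rs,lo,hi)
        p,e=tri(cen(a),cen(b)); print("    ",cv2.boundingRect(b),p,"miss %.4f"%e)
    if n[:5] in("strip","spoon","tongs"):
        z={"strip":.006,"spoon":.027,"tongs":.03}[n[:5]]
        pts=np.array([plane("top",*k,z)[:2] for k in a[:,0]]).astype(np.float32)
        (c,wh,an)=cv2.minAreaRect(pts); vx=cv2.fitLine(pts,cv2.DIST_L2,0,.01,.01).ravel()
        # long-axis direction from box
        bp=cv2.boxPoints((c,wh,an)); e1,e2=bp[1]-bp[0],bp[2]-bp[1]; L=e1 if np.hypot(*e1)>np.hypot(*e2) else e2
        L=L*np.sign(L[0]); print("     world c",np.array(c),"size",np.sort(wh),"ang deg %.2f"%np.degrees(np.arctan2(L[1],L[0])), "fitline",np.degrees(np.arctan(vx[1]/vx[0])))
    if n[:5] in("round","sauce"):
        z=.006 if n[0]=="r" else .018
        pts=np.array([plane("top",*k,z)[:2] for k in a[:,0]]).astype(np.float32)
        print("     plane circle",cv2.minEnclosingCircle(pts), "ellipse",cv2.fitEllipse(pts))
  except ValueError as ex: print(n,ex)
E
python3 m1.py
```

```text
green (272, 116, 22, 27) [281.6 128.6] rect [26. 21.]
     (238, 132, 18, 29) [ 0.58   -0.1016  0.0545] miss 0.0004
amber (187, 113, 23, 27) [200.7 129.5] rect [26. 22.]
amber max() iterable argument is empty
blue (185, 161, 24, 26) [196.7 173.5] rect [25.5 22.4]
     (203, 183, 23, 35) [0.4561 0.1141 0.0612] miss 0.0021
saucer_wal (119, 119, 39, 37) [138.  136.9] rect [36. 38.]
     (115, 209, 42, 30) [0.5655 0.284  0.0145] miss 0.0007
     plane circle ((0.5648965239524841, 0.28237003087997437), 0.05200808122754097) ellipse ((0.5645487904548645, 0.2824729084968567), (0.10027926415205002, 0.10158995538949966), 175.34800720214844)
saucer_whi (351, 111, 37, 36) [368.7 128.4] rect [35. 36.]
     (284, 116, 29, 17) [ 0.5984 -0.3448  0.0129] miss 0.0017
     plane circle ((0.5964314341545105, -0.3434576690196991), 0.0508449412882328) ellipse ((0.5964022874832153, -0.34362179040908813), (0.09805301576852798, 0.0996210053563118), 103.06112670898438)
lid (275, 163, 21, 19) [285. 172.] rect [18.4 18.4]
     (267, 155, 17, 10) [ 0.4637 -0.1077  0.0639] miss 0.0030
strip_wal (99, 129, 16, 55) 
[... 643 characters left out ...]
 [0.0357 0.1501] ang deg 3.98 fitline 3.9175167
round_whi (364, 164, 21, 21) [373.9 173.7] rect [20.5 19.1]
     plane circle ((0.4724554121494293, -0.3566280007362366), 0.028758222237229347) ellipse ((0.47258394956588745, -0.3563452661037445), (0.054509975016117096, 0.055329032242298126), 119.65937042236328)
tongs (237, 111, 10, 44) [241.  133.5] rect [43.  9.]
     (203, 158, 34, 25) [0.5756 0.006  0.026 ] miss 0.0025
     world c [0.5767 0.0038] size [0.0239 0.1195] ang deg 0.87 fitline 2.13374
spoon (235, 155, 13, 44) [240.5 170.6] rect [43. 12.]
     (233, 183, 30, 19) [ 0.4694 -0.0008  0.0066] miss 0.0192
     world c [0.4574 0.0034] size [0.0318 0.1152] ang deg 0.92 fitline -1.6401718
```

```bash
python3 - <<'E'
import numpy as np,cv2
T=np.load("top0.npy");c=T[75:225,170:320]
S=np.load("side0.npy");d=S[110:260,130:330]
cv2.imwrite("pics/crop.png",np.hstack([cv2.resize(c,(400,400)),cv2.resize(d,(400,400))])[:,:,::-1])
E
```

```text
(no output)
```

View pics/crop.png

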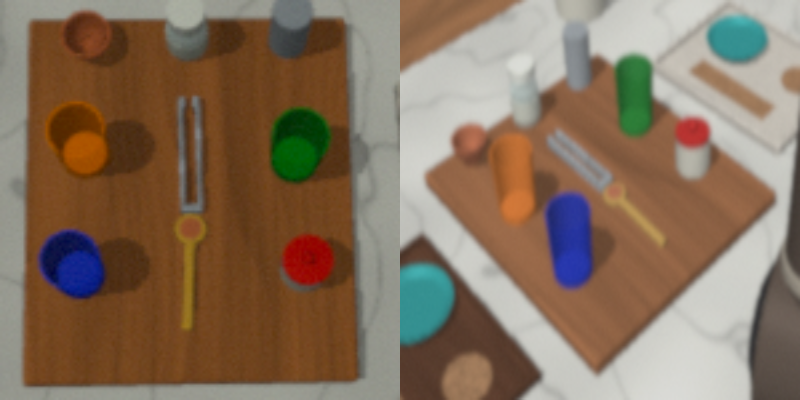

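The crop confirms the brass spoon at (377,275) in the top view, bowl pointing away from the robot. The tongs lie just beyond it, and the glasses and pot match their descriptions.

```bash
cat > h2.py <<'E'
from h import *
def shift(x,y,z,yaw_deg,obs=None):
    """tool-frame turn/shift units to go to world TCP x,y,z with tool down, tool-x yaw = 180+yaw_deg"""
    o=obs or arm.observe(); R0=R.from_rotvec(o["ee_rot"])
    Rt=R.from_euler("z",yaw_deg+180,degrees=True)*R.from_rotvec([np.pi,0,0])
    d=R0.inv().apply(np.array([x,y,z])-o["eef_pos"])/.04
    return np.r_[np.degrees((R0.inv()*Rt).as_rotvec())/6,d].round(2).tolist()
E
python3 - <<'E'
from h2 import *
np.set_printoptions(precision=4,suppress=True)
T,S=np.load("top0.npy"),np.load("side0.npy")
a=blob(T,(285,170,340,230),(3,228,120),(20,255,255))
hs=cv2.cvtColor(S,cv2.COLOR_RGB2HSV); print(hs[165,186],hs[180,187],hs[185,220])
b=blob(S,(270,245,315,310),(3,205,100),(20,255,255)); print(cv2.boundingRect(b),tri(cen(a),cen(b)))
print("spoon bowl",tri((241.2,160.5),(236.5,182)),"end",tri((240.1,198),(261,201.5)))
sp=blob(T,(360,235,395,320),(18,120,110),(30,255,255))[:,0]
h=sp[sp[:,1]>170]; P=np.array([plane("top",*k,.027)[:2] for k in h])
vx=cv2.fitLine(P.astype(np.float32),cv2.DIST_L2,0,.01,.01).ravel(); print("handle",vx, "deg",np.degrees(np.arctan(vx[1]/vx[0])),"xmin",P[:,0].min(), "y at .457",vx[3]+(.457-vx[2])*vx[1]/vx[0])
print(shift(.58,-.10,.2,0))
E
```

```text
[ 13 182 188] [ 12 185 189] [117 179 154]Traceback (most recent call last):
  File "<stdin>", line 6, in <module>
  File "h.py", line 24, in blob
    c=max(cs,key=cv2.contourArea);return c
ValueError: max() iterable argument is empty
```

send_rows:
  plan:
    - [[0, 0, 2, 0, 0, -1, -1], [0, 0, 2, 0, 0, -1, -1]]

```text
t: 0.27
eef_pos: [0.2215, -0.4758, 0.2997]
ee_rot: [3.12, 0.346, 0.001]
wrist_force: [0.4, 0.2, 1.4]
opening: 0.0853
grip_force: 0.0
```

```bash
python3 - <<'E'
from h2 import *
o=arm.observe();print(o["joint_positions"].round(3),o["eef_pos"],o["ee_rot"]);print(shift(.58,-.10,.2,0))
E
```

```text
[-1.135  0.128  0.058  1.498  0.     1.786] [ 0.22154958 -0.47579993  0.29974002] [3.12031619e+00 3.45898001e-01 1.18393451e-03]
[0.01, 0.03, -27.89, 10.8, -7.21, 2.48]
```

send_rows:
  plan:
    - [[0, 0, -7, 2.7, -1.8, 0, -1], [0, 0, -7, 2.7, -1.8, 0, -1], [0, 0, -7, 2.7, -1.8, 0, -1], [0, 0, -7, 2.7, -1.8, 0, -1], [0, 0, -7, 2.7, -1.8, 0, -1], [0, 0, -14, 5.4, -3.6, 0, -1], [0, 0, -14, 5.4, -3.6, 0, -1], [0, 0, -14, 5.4, -3.6, 0, -1], [0, 0, -14, 5.4, -3.6, 0, -1], [0, 0, -14, 5.4, -3.6, 0, -1], [0, 0, -14, 5.4, -3.6, 0, -1], [0, 0, -21, 8.1, -5.4, 1, -1], [0, 0, -21, 8.1, -5.4, 1, -1], [0, 0, -21, 8.1, -5.4, 1, -1], [0, 0, -21, 8.1, -5.4, 1, -1], [0, 0, -21, 8.1, -5.4, 1, -1], [0, 0, -21, 8.1, -5.4, 1, -1]]

```text
t: 1.68
eef_pos: [0.4892, -0.1914, 0.255]
ee_rot: [-1.196, -2.903, 0.0]
wrist_force: [1.1, -0.6, 0.5]
opening: 0.0855
grip_force: 0.0
```

```bash
python3 - <<'E'
from h2 import *
np.set_printoptions(precision=4,suppress=True)
T,S=np.load("top0.npy"),np.load("side0.npy")
a=blob(T,(285,170,340,230),(3,228,120),(20,255,255))
b=blob(S,(270,245,315,310),(3,100,160),(20,255,255)); print(cv2.boundingRect(b),tri(cen(a),cen(b)))
print("spoon bowl",tri((241.2,160.5),(236.5,182)),"end",tri((240.1,198),(261,201.5)))
sp=blob(T,(360,235,395,320),(18,120,110),(30,255,255))[:,0]
h=sp[sp[:,1]>170]; P=np.array([plane("top",*k,.027)[:2] for k in h])
vx=cv2.fitLine(P.astype(np.float32),cv2.DIST_L2,0,.01,.01).ravel(); print("handle",vx, "deg",np.degrees(np.arctan(vx[1]/vx[0])),"xmin",P[:,0].min(), "y at .457",vx[3]+(.457-vx[2])*vx[1]/vx[0])
print(shift(.58,-.1016,.2,0),arm.observe()["joint_positions"].round(2))
E
```

```text
(178, 160, 19, 36) (array([0.5746, 0.1099, 0.0592]), np.float64(0.003309709122602496))
spoon bowl (array([0.5017, 0.0045, 0.0242]), np.float64(0.002618409638416894)) end (array([0.4015, 0.0059, 0.0191]), np.float64(0.0018703637002244016))
handle [ 0.9996 -0.0298  0.4349  0.006 ] deg -1.7062501 xmin 0.3998019916960334 y at .457 0.005340281
[-0.0, -0.02, -7.46, -0.03, 3.19, 1.37] [-0.37  0.13 -0.04  1.41 -0.    0.41]
```

send_rows:
  plan:
    - [[0, 0, -7.46, -0.03, 3.19, 1.4, -1], [0, 0, -7.46, -0.03, 3.19, 1.4, -1], [0, 0, -7.46, -0.03, 3.19, 1.4, -1], [0, 0, -7.46, -0.03, 3.19, 1.4, -1], [0, 0, -7.46, -0.03, 3.19, 1.4, -1], [0, 0, -7.46, -0.03, 3.19, 1.4, -1], [0, 0, -7.46, -0.03, 3.19, 1.4, -1], [0, 0, -7.46, -0.03, 3.19, 2.4, -1], [0, 0, -7.46, -0.03, 3.19, 2.4, -1]]

```text
t: 2.43
eef_pos: [0.577, -0.103, 0.1537]
ee_rot: [-0.014, -3.132, -0.003]
wrist_force: [-1.8, 0.0, -1.3]
opening: 0.0852
grip_force: 0.0
```

```bash
python3 - <<'E'
from h2 import *
o=arm.observe();print(o["joint_positions"].round(2),o["eef_pos"],shift(.58,-.1016,.071,0))
for n in("top","side"):
    im=optics.snapshot(n); cv2.imwrite(f"pics/{n}1.png",cv2.resize(im[:,:,::-1],(800,600)))
E
```

```text
[-0.18  0.27 -0.09  1.22 -0.   -0.17] [ 0.57695041 -0.10301517  0.15366737] [0.02, -0.09, -0.08, -0.1, 0.03, 2.07]
```

View pics/side1.png

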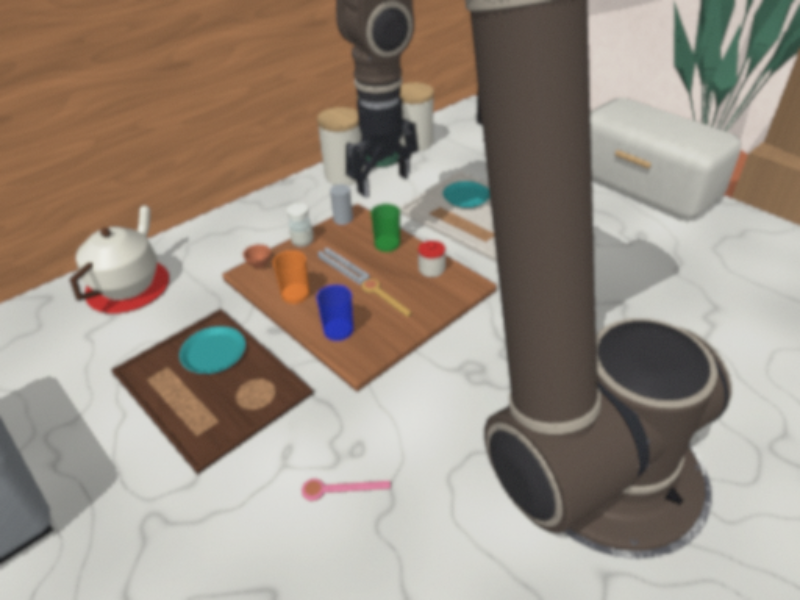

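The side view shows the open gripper, tips at (364,190) and (411,178), centred above the green glass at (386,228).

send_rows:
  plan:
    - [[0, 0, 0, 0, 0, 0.5, -1], [0, 0, 0, 0, 0, 1, -1], [0, 0, 0, 0, 0, 1.5, -1], [0, 0, 0, 0, 0, 1.9, -1], [0, 0, 0, 0, 0, 2.1, -1], [0, 0, 0, 0, 0, 2.1, -1], [0, 0, 0, 0, 0, 2.1, 1], [0, 0, 0, 0, 0, 2.1, 1], [0, 0, 0, 0, 0, 2.1, 1], [0, 0, 0, 0, 0, 2.1, 1], [0, 0, 0, 0, 0, 2.1, 1], [0, 0, 0, 0, 0, 2.1, 1]]

```text
t: 3.53
eef_pos: [0.5816, -0.1037, 0.0784]
ee_rot: [0.014, 3.138, 0.0]
wrist_force: [-0.2, 2.3, 6.6]
opening: 0.0532
grip_force: 61.7
```

```bash
python3 - <<'E'
from h2 import *
o=arm.observe();print(o["eef_pos"],o["grip_force"],o["opening"])
print(shift(.58,-.1016,.13,4),shift(.596,-.3436,.13,4), shift(.596,-.3436,.061,4))
E
```

```text
[ 0.5816272  -0.10367666  0.07843242] 61.68257524492219 0.05322384470807675
[-0.0, 0.03, -0.75, 0.04, 0.05, -1.29] [-0.0, 0.03, -0.75, -0.42, -5.99, -1.29] [-0.0, 0.03, -0.75, -0.41, -5.99, 0.44]
```

send_rows:
  plan:
    - [[0, 0, 0, 0, 0, -0.7, 1], [0, 0, 0, 0, 0, -1.4, 1], [0, 0, -0.3, -0.1, -0.6, -1.4, 1], [0, 0, -0.6, -0.2, -1.3, -1.4, 1], [0, 0, -0.7, -0.3, -2.1, -1.4, 1], [0, 0, -0.7, -0.4, -2.9, -1.4, 1], [0, 0, -0.7, -0.42, -3.7, -1.4, 1], [0, 0, -0.7, -0.42, -4.5, -1.4, 1], [0, 0, -0.7, -0.42, -5.2, -1.4, 1], [0, 0, -0.7, -0.42, -5.7, -1.4, 1], [0, 0, -0.7, -0.42, -6, -1.4, 1], [0, 0, -0.7, -0.42, -6, -1, 1], [0, 0, -0.7, -0.42, -6, -1, 1], [0, 0, -0.7, -0.42, -6, -1, 1], [0, 0, -0.7, -0.42, -6, -1, 1]]

```text
t: 4.78
eef_pos: [0.5951, -0.3431, 0.1168]
ee_rot: [0.102, -3.14, -0.0]
wrist_force: [-0.2, -0.4, -0.4]
opening: 0.0532
grip_force: 62.8
```

```bash
python3 - <<'E'
from h2 import *
o=arm.observe();print(o["eef_pos"],o["grip_force"],o["opening"],o["wrist_force"])
print(shift(.597,-.344,.069,4))
a,b=optics.snapshot("top"),optics.snapshot("side")
cv2.imwrite("pics/g2.png",np.hstack([cv2.resize(a[80:230,290:440],(400,400)),cv2.resize(b[50:200,200:350],(400,400))])[:,:,::-1])
E
```

```text
[ 0.59509524 -0.34314313  0.11678795] 62.84143473607401 0.05317140696867517 [-0.22798596 -0.43872015 -0.39446334]
[0.0, -0.0, -0.04, -0.05, -0.02, 1.19]
```

View pics/g2.png

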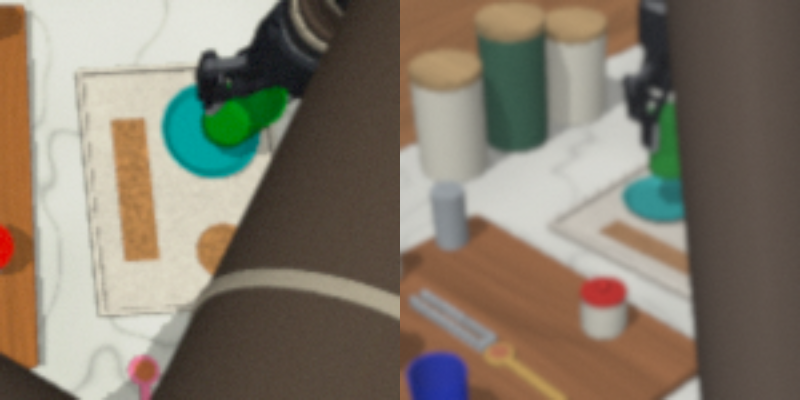

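Green glass hangs upright in the fingers over the saucer. Its foot circle is at crop (228,122), the saucer around (212,130).

```bash
python3 - <<'E'
from h2 import *
print(plane("top",375.5,125.75,.058),arm.observe()["eef_pos"])
print(shift(.597,-.344,.068,4))
E
```

```text
[ 0.58995096 -0.34735431  0.058     ] [ 0.59547904 -0.34325579  0.11731464]
[-0.0, 0.01, -0.04, -0.04, -0.02, 1.23]
```

send_rows:
  plan:
    - [[0, 0, 0, -0.08, 0, 0.4, 1], [0, 0, 0, -0.08, 0, 0.8, 1], [0, 0, 0, -0.08, 0, 1.1, 1], [0, 0, 0, -0.08, 0, 1.22, 1], [0, 0, 0, -0.08, 0, 1.24, 1], [0, 0, 0, -0.08, 0, 1.24, 1], [0, 0, 0, -0.08, 0, 1.24, 1]]

```text
t: 5.47
eef_pos: [0.5987, -0.3431, 0.0679]
ee_rot: [-0.102, 3.138, 0.001]
wrist_force: [-0.5, 3.2, 4.6]
opening: 0.0527
grip_force: 62.4
```

send_rows:
  plan:
    - [[0, 0, 0, 0, 0, 0, 0], [0, 0, 0, 0, 0, 0, -0.6], [0, 0, 0, 0, 0, 0, -0.8], [0, 0, 0, 0, 0, 0, -0.8], [0, 0, 0, 0, 0, -0.5, -1], [0, 0, 0, 0, 0, -1.2, -1], [0, 0, 0, 0, 0, -2, -1], [0, 0, 0, 0, 0, -2.5, -1], [0, 0, 0, -0.5, 0.8, -2.5, -1], [0, 0, 0.5, 0, 1.7, -2.5, -1], [0, 0, 0.7, 0.5, 2.6, -2.5, -1], [0, 0, 0.7, 1.2, 3.5, -2.5, -1], [0, 0, 0.7, 1.9, 4.4, -2.5, -1], [0, 0, 0.7, 2.6, 5.2, -2.5, -1], [0, 0, 0.7, 3.1, 5.8, -2.5, -1], [0, 0, 0.7, 3.4, 6.1, -2.5, -1], [0, 0, 0.7, 3.4, 6.1, -2.5, -1], [0, 0, 0.7, 3.4, 6.1, -2.5, -1]]

```text
t: 6.97
eef_pos: [0.4466, -0.1087, 0.1672]
ee_rot: [0.013, 3.14, -0.001]
wrist_force: [0.3, -0.2, 0.6]
opening: 0.0855
grip_force: 0.0
```

```bash
python3 - <<'E'
from h2 import *
np.set_printoptions(precision=4,suppress=True)
o=arm.observe();print(o["eef_pos"],o["wrist_force"])
a,b=optics.snapshot("top"),optics.snapshot("side");np.save("t3.npy",a);np.save("s3.npy",b)
print(shift(.4637,-.1077,.055,0),shift(.4637,-.1077,.1,0))
T,S=a,b
for n,lo,hi,rt,rs in (("green",(45,110,30),(80,255,255),(540,140,640,250),(430,120,520,215)),("saucer",(85,100,60),(100,255,255),(530,155,625,245),(430,165,510,220))):
    p=blob(T,rt,lo,hi);q=blob(S,rs,lo,hi);print(n,cv2.boundingRect(p),cv2.boundingRect(q),tri(cen(p),cen(q)))
cv2.imwrite("pics/g3.png",np.hstack([cv2.resize(a[80:230,250:400],(400,400)),cv2.resize(b[80:230,200:350],(400,400))])[:,:,::-1])
E
```

```text
[ 0.4466 -0.1087  0.1672] [ 0.2644 -0.1954  0.5674]
[-0.01, 0.01, -0.09, -0.4, 0.05, 2.8] [-0.01, 0.01, -0.09, -0.4, 0.05, 1.67]Traceback (most recent call last):
  File "<stdin>", line 8, in <module>
  File "h.py", line 24, in blob
    c=max(cs,key=cv2.contourArea);return c
ValueError: max() iterable argument is empty
```

send_rows:
  plan:
    - [[0, 0, -0.1, -0.4, 0.04, 0.7, -1], [0, 0, -0.1, -0.4, 0.04, 1.4, -1], [0, 0, -0.1, -0.4, 0.04, 2, -1], [0, 0, -0.1, -0.4, 0.04, 2.5, -1], [0, 0, -0.1, -0.4, 0.04, 2.82, -1], [0, 0, -0.1, -0.4, 0.04, 2.82, -1], [0, 0, -0.1, -0.4, 0.04, 2.82, -1], [0, 0, -0.1, -0.4, 0.04, 2.82, 1], [0, 0, -0.1, -0.4, 0.04, 2.82, 1], [0, 0, -0.1, -0.4, 0.04, 2.82, 1], [0, 0, -0.1, -0.4, 0.04, 2.82, 1], [0, 0, -0.1, -0.4, 0.04, 2.82, 1], [0, 0, -0.1, -0.4, 0.04, 2.82, 1]]

```text
t: 8.15
eef_pos: [0.4639, -0.1078, 0.0553]
ee_rot: [-0.002, 3.139, -0.001]
wrist_force: [-0.5, -1.1, 5.3]
opening: 0.0466
grip_force: 62.0
```

```bash
python3 - <<'E'
from h2 import *
np.set_printoptions(precision=4,suppress=True)
o=arm.observe();print(o["eef_pos"],o["wrist_force"],o["opening"])
a,b=optics.snapshot("top"),optics.snapshot("side");np.save("t3.npy",a);np.save("s3.npy",b)
print(shift(.4726,-.3563,.10,4),shift(.4726,-.3563,o["eef_pos"][2]-.014,4))
cv2.imwrite("pics/g3.png",np.hstack([cv2.resize(a[80:230,250:400],(400,400)),cv2.resize(b[80:230,200:350],(400,400))])[:,:,::-1])
E
```

```text
[ 0.4639 -0.1078  0.0553] [-0.4798 -1.0533  5.2875] 0.046567110989690325
[-0.01, 0.03, -0.65, -0.21, -6.21, -1.11] [-0.01, 0.03, -0.65, -0.21, -6.21, 0.35]
```

View pics/g3.png

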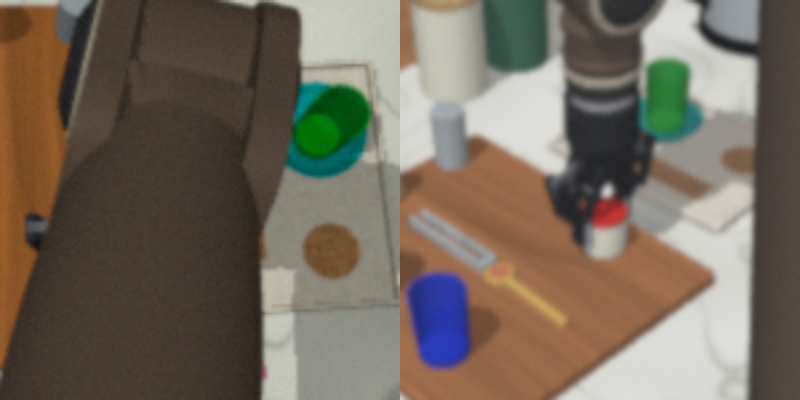

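Crop shows the green glass standing upright on the saucer: foot at crop-top (318,133), saucer about (325,130). The pot is gripped, its lid visible between the fingers.

send_rows:
  plan:
    - [[0, 0, 0, 0, 0, -0.7, 1], [0, 0, 0, 0, 0, -1.3, 1], [0, 0, -0.3, 0, -0.6, -1.3, 1], [0, 0, -0.6, -0.1, -1.3, -1.3, 1], [0, 0, -0.65, -0.2, -2.2, -1.3, 1], [0, 0, -0.65, -0.21, -3.1, -1.3, 1], [0, 0, -0.65, -0.21, -4, -1.3, 1], [0, 0, -0.65, -0.21, -4.8, -1.3, 1], [0, 0, -0.65, -0.21, -5.5, -1.3, 1], [0, 0, -0.65, -0.21, -6, -1.2, 1], [0, 0, -0.65, -0.21, -6.21, -1, 1], [0, 0, -0.65, -0.21, -6.21, -0.5, 1], [0, 0, -0.65, -0.21, -6.21, 0, 1], [0, 0, -0.65, -0.21, -6.21, 0.25, 1], [0, 0, -0.65, -0.21, -6.21, 0.34, 1], [0, 0, -0.65, -0.21, -6.21, 0.34, 1], [0, 0, -0.65, -0.21, -6.21, 0.34, 1]]

```text
t: 9.67
eef_pos: [0.4713, -0.3551, 0.0409]
ee_rot: [0.11, -3.139, -0.0]
wrist_force: [-3.6, 2.6, 4.3]
opening: 0.0466
grip_force: 63.6
```

send_rows:
  plan:
    - [[0, 0, 0, 0, 0, 0, -0.2], [0, 0, 0, 0, 0, 0, -0.5], [0, 0, 0, 0, 0, 0, -0.6], [0, 0, 0, 0, 0, 0, -0.6], [0, 0, 0, 0, 0, -0.4, -0.6], [0, 0, 0, 0, 0, -1, -0.7], [0, 0, 0, 0, 0, -1.8, -1], [0, 0, 0, 0, 0, -2.6, -1], [0, 0, 0.2, 0, 0.8, -3.2, -1], [0, 0, 0.5, 0, 1.7, -3.4, -1], [0, 0, 0.65, 0, 2.7, -3.4, -1], [0, 0, 0.65, -0.2, 3.7, -3.4, -1], [0, 0, 0.65, -0.6, 4.7, -3.4, -1], [0, 0, 0.65, -1, 5.7, -3.4, -1], [0, 0, 0.65, -1.2, 6.7, -3.4, -1], [0, 0, 0.65, -1.4, 7.6, -3.4, -1], [0, 0, 0.65, -1.8, 8.4, -3.4, -1], [0, 0, 0.65, -2, 8.8, -3.4, -1], [0, 0, 0.65, -2, 8.8, -3.4, -1], [0, 0, 0.65, -2, 8.8, -3.4, -1]]

```text
t: 11.33
eef_pos: [0.5271, 0.0016, 0.1761]
ee_rot: [0.006, -3.141, 0.0]
wrist_force: [-0.7, 0.0, -0.0]
opening: 0.0853
grip_force: 0.0
```

```bash
python3 - <<'E'
from h2 import *
np.set_printoptions(precision=4,suppress=True)
o=arm.observe();print(o["eef_pos"],o["wrist_force"],o["opening"])
a,b=optics.snapshot("top"),optics.snapshot("side");np.save("t4.npy",a);np.save("s4.npy",b)
print(shift(.5765,.005,.1,1.5),shift(.5765,.005,.047,1.5))
cv2.imwrite("pics/g4.png",np.hstack([cv2.resize(a[80:230,250:400],(400,400)),cv2.resize(b[80:230,200:350],(400,400))])[:,:,::-1])
E
```

```text
[0.5271 0.0016 0.1761] [-0.6553  0.0323 -0.02  ] 0.08532956672107225
[-0.0, -0.0, -0.24, -1.25, 0.12, 1.9] [-0.0, -0.0, -0.24, -1.25, 0.12, 3.23]
```

View pics/g4.png

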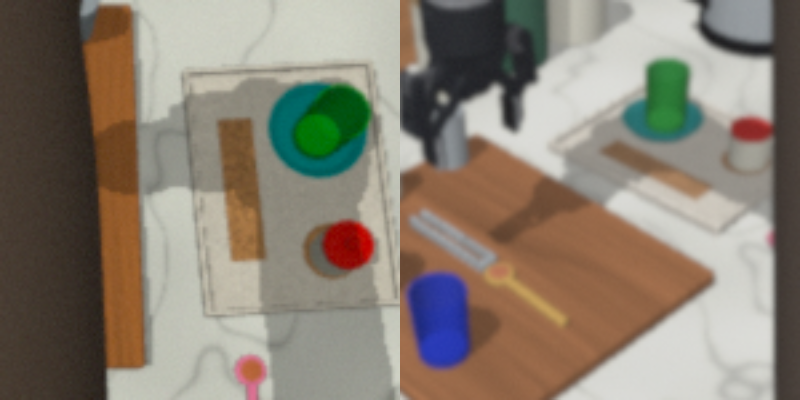

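Pot stands upright on the round mark (lid at crop (348,245)) and the green glass stands in the saucer. I'll check both by triangulating.

```bash
python3 - <<'E'
from h2 import *
np.set_printoptions(precision=4,suppress=True)
T,S=np.load("t4.npy"),np.load("s4.npy")
q={"green":((45,110,40),(80,255,255),(530,150,640,250),(430,150,510,215)),
"saucer":((85,100,40),(100,255,255),(530,150,640,250),(430,150,510,215)),
"lid":((0,150,60),(7,255,255),(560,245,640,300),(480,180,512*800//512,215))}
for n,(lo,hi,rt,rs) in q.items():
    a,b=blob(T,rt,lo,hi),blob(S,rs,lo,hi); print(n,cv2.boundingRect(a),cv2.boundingRect(b),tri(cen(a),cen(b)))
    if n=="saucer":
        h=cv2.convexHull(a)[:,0]; P=np.array([plane("top",*k,.018)[:2] for k in h],np.float32); print(cv2.minEnclosingCircle(P))
E
```

```text
green (360, 112, 29, 28) (292, 103, 16, 27) (array([ 0.5982, -0.3491,  0.0402]), np.float64(0.0017133152716023638))
saucer (351, 111, 37, 36) (284, 118, 29, 14) (array([ 0.5916, -0.329 ,  0.0201]), np.float64(0.005781169435570348))
((0.5964310765266418, -0.343173086643219), 0.050674162805080414)
lid (371, 163, 19, 18) (325, 125, 14, 7) (array([ 0.4702, -0.3561,  0.05  ]), np.float64(0.0009296448727947452))
```

send_rows:
  plan:
    - [[0, 0, -0.24, -0.6, 0.1, 0.5, -1], [0, 0, -0.24, -1.25, 0.12, 1, -1], [0, 0, -0.24, -1.25, 0.12, 1.8, -1], [0, 0, -0.24, -1.25, 0.12, 2.5, -1], [0, 0, -0.24, -1.25, 0.12, 3, -1], [0, 0, -0.24, -1.25, 0.12, 3.2, -0.5], [0, 0, -0.24, -1.25, 0.12, 3.2, 0], [0, 0, -0.24, -1.25, 0.12, 3.2, 0], [0, 0, -0.24, -1.25, 0.12, 3.2, 0]]

```text
t: 12.18
eef_pos: [0.5779, 0.0051, 0.0501]
ee_rot: [-0.04, 3.139, -0.0]
wrist_force: [-0.6, -0.2, 1.0]
opening: 0.0427
grip_force: 0.0
```

send_rows:
  plan:
    - [[0, 0, 0, 0, 0, 0, 1], [0, 0, 0, 0, 0, 0, 1], [0, 0, 0, 0, 0, 0, 1], [0, 0, 0, 0, 0, 0, 1], [0, 0, 0, 0, 0, 0, 1]]

```text
t: 12.6
eef_pos: [0.578, 0.0056, 0.0503]
ee_rot: [-0.042, 3.138, -0.001]
wrist_force: [-0.8, -1.0, 7.0]
opening: 0.0201
grip_force: 59.1
```

```bash
python3 - <<'E'
from h2 import *
np.set_printoptions(precision=4,suppress=True)
o=arm.observe();print(o["eef_pos"],o["wrist_force"],o["opening"])
z=o["eef_pos"][2]
print(shift(.5368,-.2663,z-.0135,4))
E
```

```text
[0.578  0.0056 0.0503] [-0.7707 -0.9653  7.0467] 0.020071849542081605
[-0.01, 0.03, -0.41, 1.21, -6.77, 0.34]
```

send_rows:
  plan:
    - [[0, 0, 0, 0, 0, -0.7, 1], [0, 0, 0, 0, 0, -1.5, 1], [0, 0, 0, 0.2, -0.7, -1.8, 1], [0, 0, -0.2, 0.5, -1.6, -1.8, 1], [0, 0, -0.4, 0.8, -2.5, -1.8, 1], [0, 0, -0.4, 1.1, -3.4, -1.8, 1], [0, 0, -0.4, 1.2, -4.3, -1.8, 1], [0, 0, -0.4, 1.2, -5.2, -1.8, 1], [0, 0, -0.4, 1.2, -6, -1.8, 1], [0, 0, -0.4, 1.2, -6.5, -1.8, 1], [0, 0, -0.4, 1.2, -6.7, -1.3, 1], [0, 0, -0.4, 1.2, -6.7, -0.7, 1], [0, 0, -0.4, 1.2, -6.7, -0.2, 1], [0, 0, -0.4, 1.2, -6.7, 0.2, 1], [0, 0, -0.4, 1.2, -6.7, 0.3, 1], [0, 0, -0.4, 1.2, -6.7, 0.3, 1], [0, 0, -0.4, 1.2, -6.7, 0.3, 1]]

```text
t: 14.02
eef_pos: [0.5364, -0.2635, 0.037]
ee_rot: [-0.108, 3.139, -0.001]
wrist_force: [-0.2, 0.5, -0.6]
opening: 0.0198
grip_force: 59.1
```

send_rows:
  plan:
    - [[0, 0, 0, 0, 0, 0.03, 1], [0, 0, 0, 0, 0, 0.03, 0.3], [0, 0, 0, 0, 0, 0.03, 0.15], [0, 0, 0, 0, 0, 0.03, 0.15], [0, 0, 0, 0, 0, -0.2, 0.15], [0, 0, 0, 0, 0, -0.7, 0.15], [0, 0, 0, 0, 0, -1.4, 0], [0, 0, 0, 0, 0, -2.2, 0], [0, 0, 0.2, 0.2, 0.7, -2.8, 0], [0, 0, 0.5, 0.5, 1.5, -2.8, 0], [0, 0, 0.8, 0.9, 2.4, -2.8, 0], [0, 0, 0.8, 1.2, 3.3, -2.8, 0], [0, 0, 0.8, 1.5, 4.2, -2.8, 0], [0, 0, 0.8, 1.8, 5.1, -2.8, 0], [0, 0, 0.8, 2, 5.9, -2.8, 0], [0, 0, 0.8, 2.2, 6.5, -2.8, 0], [0, 0, 0.8, 2.4, 6.7, -2.8, 0], [0, 0, 0.8, 2.4, 6.7, -2.8, 0], [0, 0, 0.8, 2.4, 6.7, -2.8, 0]]

```text
t: 15.6
eef_pos: [0.4221, -0.0028, 0.1489]
ee_rot: [0.022, 3.14, -0.001]
wrist_force: [-1.0, 0.0, 0.8]
opening: 0.0426
grip_force: 0.0
```

```bash
python3 - <<'E'
from h2 import *
np.set_printoptions(precision=4,suppress=True)
o=arm.observe();print(o["eef_pos"],o["wrist_force"],o["opening"])
a,b=optics.snapshot("top"),optics.snapshot("side");np.save("t5.npy",a);np.save("s5.npy",b)
print(shift(.459,.0052,.1,-1.3),shift(.459,.0052,.047,-1.3))
cv2.imwrite("pics/g5.png",np.hstack([cv2.resize(a[80:230,250:400],(400,400)),cv2.resize(b[80:230,200:350],(400,400))])[:,:,::-1])
E
```

```text
[ 0.4221 -0.0028  0.1489] [-1.0164  0.0318  0.7948] 0.04261477520920935
[-0.0, 0.01, 0.06, -0.91, 0.23, 1.22] [-0.0, 0.01, 0.06, -0.9, 0.23, 2.54]
```

View pics/g5.png

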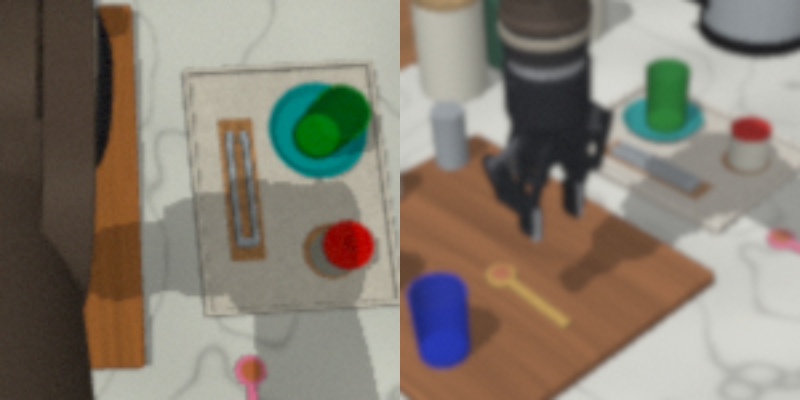

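Tongs lie along the cork strip, ends at (237,130) and (250,243). The spoon is still in place, at side crop (500–565, 270–322).

send_rows:
  plan:
    - [[0, 0, 0.06, -0.5, 0.23, 0.3, 0], [0, 0, 0.06, -0.9, 0.23, 0.9, 0], [0, 0, 0.06, -0.9, 0.23, 1.6, 0], [0, 0, 0.06, -0.9, 0.23, 2.1, 0], [0, 0, 0.06, -0.9, 0.23, 2.4, 0], [0, 0, 0.06, -0.9, 0.23, 2.56, 0], [0, 0, 0.06, -0.9, 0.23, 2.56, 0], [0, 0, 0.06, -0.9, 0.23, 2.56, 0], [0, 0, 0.06, -0.9, 0.23, 2.56, 1], [0, 0, 0.06, -0.9, 0.23, 2.56, 1], [0, 0, 0.06, -0.9, 0.23, 2.56, 1], [0, 0, 0.06, -0.9, 0.23, 2.56, 1], [0, 0, 0.06, -0.9, 0.23, 2.56, 1], [0, 0, 0.06, -0.9, 0.23, 2.56, 1]]

```text
t: 16.87
eef_pos: [0.4588, 0.0059, 0.047]
ee_rot: [0.034, 3.139, -0.001]
wrist_force: [-0.9, -0.3, 5.0]
opening: 0.0076
grip_force: 59.1
```

```bash
python3 - <<'E'
from h2 import *
np.set_printoptions(precision=4,suppress=True)
o=arm.observe();print(o["eef_pos"],o["wrist_force"],o["opening"],o["joint_positions"])
z=o["eef_pos"][2]
print(shift(.5141,.3672,z-.0135,1.6))
E
```

```text
[0.4588 0.0059 0.047 ] [-0.9202 -0.3346  4.9563] 0.007600454387772096 [ 0.0131  0.0924 -0.5507  0.9256 -0.0004  0.0346]
[-0.0, 0.02, -0.47, -1.19, 9.06, 0.34]
```

send_rows:
  plan:
    - [[0, 0, 0, 0, 0, -0.7, 1], [0, 0, 0, 0, 0, -1.5, 1], [0, 0, 0, 0, 0, -2.4, 1], [0, 0, 0, 0, 0, -3.2, 1], [0, 0, 0, 0, 0, -3.3, 1], [0, 0, -0.1, -0.2, 0.8, -3.3, 1], [0, 0, -0.2, -0.4, 1.7, -3.3, 1], [0, 0, -0.3, -0.6, 2.7, -3.3, 1], [0, 0, -0.4, -0.8, 3.7, -3.3, 1], [0, 0, -0.47, -1, 4.7, -3.3, 1], [0, 0, -0.47, -1.19, 5.7, -3.3, 1], [0, 0, -0.47, -1.19, 6.7, -3.3, 1], [0, 0, -0.47, -1.19, 7.7, -3.3, 1], [0, 0, -0.47, -1.19, 8.5, -3.2, 1], [0, 0, -0.47, -1.19, 9.06, -2.8, 1], [0, 0, -0.47, -1.19, 9.06, -2.1, 1], [0, 0, -0.47, -1.19, 9.06, -1.4, 1], [0, 0, -0.47, -1.19, 9.06, -0.8, 1], [0, 0, -0.47, -1.19, 9.06, -0.5, 1], [0, 0, -0.47, -1.19, 9.06, -0.5, 1]]

```text
t: 18.53
eef_pos: [0.5116, 0.3661, 0.0623]
ee_rot: [0.044, -3.136, 0.005]
wrist_force: [-0.2, -0.7, -1.8]
opening: 0.0077
grip_force: 58.9
```

```bash
python3 - <<'E'
from h2 import *
np.set_printoptions(precision=4,suppress=True)
o=arm.observe();print(o["eef_pos"],o["wrist_force"],o["opening"])
print(shift(.5141,.3672,.0335,1.6))
a,b=optics.snapshot("top"),optics.snapshot("side")
cv2.imwrite("pics/g6.png",np.hstack([cv2.resize(a[80:230,60:210],(400,400)),cv2.resize(b[110:310,60:260],(400,400))])[:,:,::-1])
E
```

```text
[0.5116 0.3661 0.0623] [-0.2495 -0.7347 -1.7756] 0.007722518779903932
[-0.03, -0.05, -0.0, -0.07, 0.03, 0.72]
```

View pics/g6.png

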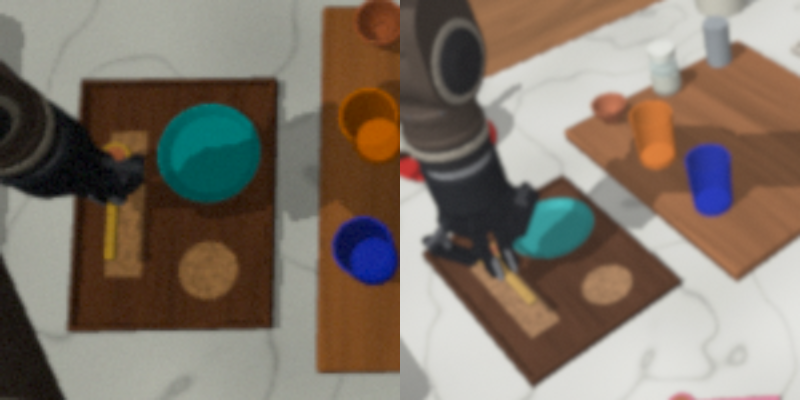

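The spoon hangs level over the walnut strip (bowl at crop (118,152), handle end (111,255)), aligned with it.

send_rows:
  plan:
    - [[0, 0, 0, -0.02, 0, 0.35, 1], [0, 0, 0, -0.02, 0, 0.6, 1], [0, 0, 0, -0.02, 0, 0.66, 1], [0, 0, 0, -0.02, 0, 0.66, 1], [0, 0, 0, -0.02, 0, 0.66, 1]]

```text
t: 19.05
eef_pos: [0.5146, 0.3674, 0.0403]
ee_rot: [-0.043, 3.141, 0.001]
wrist_force: [-0.2, 0.4, 0.2]
opening: 0.0077
grip_force: 58.9
```

send_rows:
  plan:
    - [[0, 0, 0, 0, 0, 0.1, 1], [0, 0, 0, 0, 0, 0.17, 1], [0, 0, 0, 0, 0, 0.17, 1], [0, 0, 0, 0, 0, 0.17, 1]]

```text
t: 19.38
eef_pos: [0.5147, 0.3675, 0.0331]
ee_rot: [-0.043, 3.14, 0.001]
wrist_force: [0.3, -0.1, 0.7]
opening: 0.0076
grip_force: 59.1
```

send_rows:
  plan:
    - [[0, 0, 0, 0, 0, 0, 0.7], [0, 0, 0, 0, 0, 0, 0.5], [0, 0, 0, 0, 0, 0, 0.5], [0, 0, 0, 0, 0, -0.2, 0.5], [0, 0, 0, 0, 0, -0.7, 0.4], [0, 0, 0, 0, 0, -1.4, 0.2], [0, 0, 0, 0, 0, -2.2, -0.5], [0, 0, 0, 0, 0, -3, -1], [0, 0, 0, 0, 0, -4, -1], [0, 0, 0.2, -0.3, -0.9, -4, -1], [0, 0, 0.27, -0.6, -1.9, -4, -1], [0, 0, 0.27, -0.9, -2.9, -4, -1], [0, 0, 0.27, -1.2, -3.9, -4, -1], [0, 0, 0.27, -1.4, -4.9, -4, -1], [0, 0, 0.27, -1.5, -5.8, -4, -1], [0, 0, 0.27, -1.5, -6.3, -4, -1], [0, 0, 0.27, -1.5, -6.4, -4, -1], [0, 0, 0.27, -1.5, -6.4, -4, -1], [0, 0, 0.27, -1.5, -6.4, -4, -1]]

```text
t: 20.97
eef_pos: [0.5814, 0.1134, 0.1931]
ee_rot: [0.001, 3.141, 0.001]
wrist_force: [0.6, 0.2, 0.2]
opening: 0.0853
grip_force: 0.0
```

```bash
python3 - <<'E'
from h2 import *
np.set_printoptions(precision=4,suppress=True)
o=arm.observe();print(o["eef_pos"],o["wrist_force"],o["opening"])
print(shift(.5746,.1099,.072,0))
a,b=optics.snapshot("top"),optics.snapshot("side")
cv2.imwrite("pics/g7.png",np.hstack([cv2.resize(a[80:230,60:210],(400,400)),cv2.resize(b[110:310,60:260],(400,400))])[:,:,::-1])
E
```

```text
[0.5814 0.1134 0.1931] [0.5947 0.1746 0.2285] 0.08527102518715979
[0.01, 0.0, -0.01, 0.17, -0.09, 3.03]
```

View pics/g7.png

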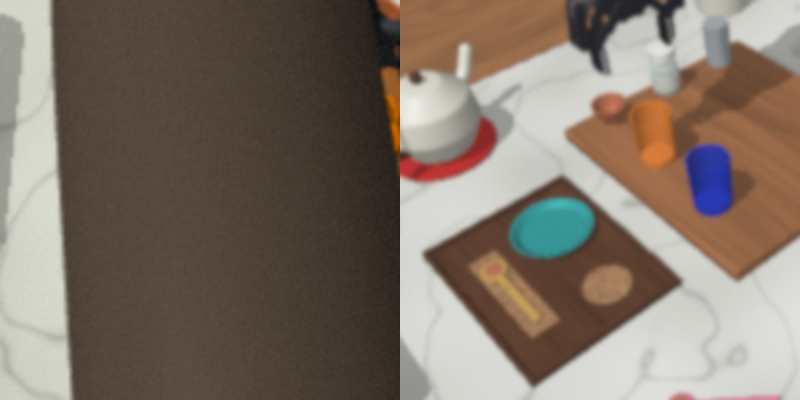

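The side view shows the spoon on the walnut strip, from crop (493,268) to (537,317). The amber glass at (653,132) and blue glass at (710,180) are untouched.

send_rows:
  plan:
    - [[0, 0, 0, 0.17, -0.09, 0.7, -1], [0, 0, 0, 0.17, -0.09, 1.4, -1], [0, 0, 0, 0.17, -0.09, 2, -1], [0, 0, 0, 0.17, -0.09, 2.5, -1], [0, 0, 0, 0.17, -0.09, 2.85, -1], [0, 0, 0, 0.17, -0.09, 3, -1], [0, 0, 0, 0.17, -0.09, 3, -1], [0, 0, 0, 0.17, -0.09, 3, -1], [0, 0, 0, 0.17, -0.09, 3, 1], [0, 0, 0, 0.17, -0.09, 3, 1], [0, 0, 0, 0.17, -0.09, 3, 1], [0, 0, 0, 0.17, -0.09, 3, 1], [0, 0, 0, 0.17, -0.09, 3, 1], [0, 0, 0, 0.17, -0.09, 3, 1]]

```text
t: 22.23
eef_pos: [0.5755, 0.11, 0.0743]
ee_rot: [0.001, 3.139, 0.002]
wrist_force: [-0.6, 0.9, 5.5]
opening: 0.0536
grip_force: 62.2
```

```bash
python3 - <<'E'
from h2 import *
np.set_printoptions(precision=4,suppress=True)
o=arm.observe();print(o["eef_pos"],o["wrist_force"],o["opening"])
z=o["eef_pos"][2]
print(shift(.565,.283,z-.0095,0))
E
```

```text
[0.5755 0.11   0.0743] [-0.6198  0.9381  5.4686] 0.05358909691133692
[0.01, 0.03, -0.01, 0.27, 4.33, 0.24]
```

send_rows:
  plan:
    - [[0, 0, 0, 0, 0, -0.7, 1], [0, 0, 0, 0, 0, -1.4, 1], [0, 0, 0, 0.05, 0.5, -1.5, 1], [0, 0, 0, 0.1, 1.1, -1.5, 1], [0, 0, 0, 0.2, 1.8, -1.5, 1], [0, 0, 0, 0.25, 2.5, -1.5, 1], [0, 0, 0, 0.25, 3.2, -1.5, 1], [0, 0, 0, 0.25, 3.8, -1.5, 1], [0, 0, 0, 0.25, 4.2, -1.5, 1], [0, 0, 0, 0.25, 4.33, -1.2, 1], [0, 0, 0, 0.25, 4.33, -0.8, 1], [0, 0, 0, 0.25, 4.33, -0.4, 1], [0, 0, 0, 0.25, 4.33, -0.1, 1], [0, 0, 0, 0.25, 4.33, 0.12, 1], [0, 0, 0, 0.25, 4.33, 0.22, 1], [0, 0, 0, 0.25, 4.33, 0.22, 1], [0, 0, 0, 0.25, 4.33, 0.22, 1]]

```text
t: 23.65
eef_pos: [0.5649, 0.2818, 0.0643]
ee_rot: [0.002, 3.141, -0.001]
wrist_force: [-1.9, -1.8, 2.9]
opening: 0.0536
grip_force: 62.8
```

Contact at the expected height. I'll release, lift and move clear.

send_rows:
  plan:
    - [[0, 0, 0, 0, 0, 0, 0], [0, 0, 0, 0, 0, 0, -0.6], [0, 0, 0, 0, 0, 0, -0.8], [0, 0, 0, 0, 0, 0, -0.8], [0, 0, 0, 0, 0, -0.5, -1], [0, 0, 0, 0, 0, -1.2, -1], [0, 0, 0, 0, 0, -2, -1], [0, 0, 0, 0, 0, -3, -1], [0, 0, 0, 0, 0, -4, -1], [0, 0, 0, 0.7, -0.5, -4.5, -1], [0, 0, 0, 1.7, -1, -4.5, -1], [0, 0, 0, 2.7, -2, -4.5, -1], [0, 0, 0, 3.7, -3, -4.5, -1], [0, 0, 0, 4.7, -4, -4.5, -1], [0, 0, 0, 5.7, -5, -4.5, -1], [0, 0, 0, 6.7, -6, -4.5, -1], [0, 0, 0, 7.2, -6.6, -4.5, -1], [0, 0, 0, 7.2, -6.6, -4.5, -1], [0, 0, 0, 7.2, -6.6, -4.5, -1]]

```text
t: 25.23
eef_pos: [0.2737, 0.0175, 0.244]
ee_rot: [0.001, 3.141, -0.001]
wrist_force: [0.3, 0.2, 0.7]
opening: 0.0856
grip_force: 0.0
```

```bash
python3 - <<'E'
from h2 import *
np.set_printoptions(precision=4,suppress=True)
o=arm.observe();print(o["eef_pos"],o["wrist_force"],o["opening"])
a,b=optics.snapshot("top"),optics.snapshot("side");np.save("t8.npy",a);np.save("s8.npy",b)
cv2.imwrite("pics/g8.png",np.vstack([cv2.resize(a[80:230],(800,234)),cv2.resize(b[60:300],(780,366)) if 0 else cv2.resize(b[60:290],(800,359))])[:,:,::-1])
E
```

```text
[0.2737 0.0175 0.244 ] [0.2946 0.1741 0.7146] 0.0856391479245761
```

View pics/g8.png

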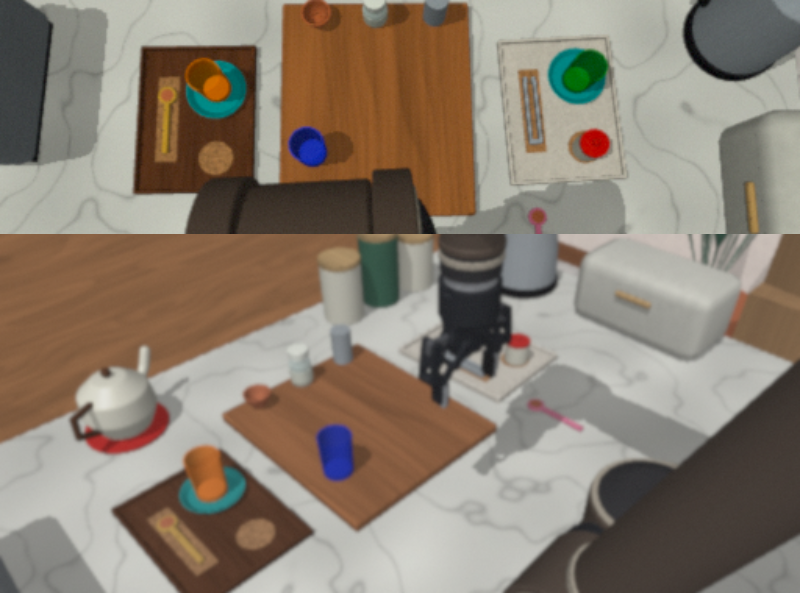

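Everything is placed: amber foot (216,88) in saucer (216,89), green foot (577,78) in saucer (577,76), spoon, tongs and pot on their marks, blue glass still on the board. One last check in numbers.

```bash
python3 - <<'E'
from h2 import *
np.set_printoptions(precision=4,suppress=True)
T,S=np.load("t8.npy"),np.load("s8.npy")
q={"amber":((3,228,110),(20,255,255),(180,180,250,235),(180,335,232,405),(3,160,170)),
"blue":((110,120,60),(130,255,255),(280,245,335,300),(310,280,365,350),None)}
for n,(lo,hi,rt,rs,l2) in q.items():
    a,b=blob(T,rt,lo,hi),blob(S,rs,l2 or lo,hi); print(n,cv2.boundingRect(a),cv2.boundingRect(b),tri(cen(a),cen(b)))
for n,rt in(("sw",(180,175,255,255)),("sg",(540,160,620,240))):
    h=cv2.convexHull(blob(T,rt,(85,100,40),(100,255,255)))[:,0]
    print(n,cv2.minEnclosingCircle(np.array([plane("top",*k,.018)[:2] for k in h],np.float32)))
for n,rt,lo,hi,z,c0,ang in(("spoon",(150,195,185,290),(18,150,140),(30,255,255),.012,(.5141,.3672),1.6),("tongs",(518,185,550,285),(0,0,40),(180,75,135),.017,(.5368,-.2663),4)):
    c=blob(T,rt,lo,hi)[:,0]; P=np.array([plane("top",*k,z)[:2] for k in c],np.float32)
    v=cv2.fitLine(P,cv2.DIST_L2,0,.01,.01).ravel(); r=cv2.minAreaRect(P); print(n,np.array(r[0]),r[1],"deg",np.degrees(np.arctan(v[1]/v[0])),"want",c0,ang)
E
```

```text
amber (118, 117, 29, 28) (127, 214, 16, 16) (array([0.5744, 0.2863, 0.0168]), np.float64(0.008710605176372321))
blue (185, 161, 24, 26) (203, 183, 23, 35) (array([0.456 , 0.1141, 0.0612]), np.float64(0.0021027889594899506))
sw ((0.5641119480133057, 0.2822730839252472), 0.051769956946372986)
sg ((0.5962664484977722, -0.34308645129203796), 0.0507543683052063)
spoon [0.5111 0.3654] (0.11851216852664948, 0.029477952048182487) deg 1.1475028 want (0.5141, 0.3672) 1.6
tongs [ 0.5341 -0.264 ] (0.12066589295864105, 0.02608587220311165) deg 4.8447595 want (0.5368, -0.2663) 4
```

```bash
python3 - <<'E'
from h2 import *
T,T0=np.load("t8.npy"),np.load("top0.npy")
for n,rt,lo in(("amber",(180,175,250,240),(3,228,110)),("green",(540,150,640,250),(45,110,40))):
    hi=(20,255,255) if n=="amber" else (80,255,255)
    c=blob(T,rt,lo,hi); print(n,[plane("top",*cen(c),z).round(4) for z in(.044,.05)])
E
```

```text
amber [array([0.569 , 0.2807, 0.044 ]), array([0.5671, 0.2787, 0.05  ])]
green [array([ 0.5964, -0.3487,  0.044 ]), array([ 0.5943, -0.3465,  0.05  ])]
```

```bash
python3 -c "
from rig import arm
print(arm.close_job())"
```

```text
the job is handed in; nothing more can be done
None
```

Both trays are made up and the job is handed in at about 25 s: glasses about 5 mm and cutlery about 4 mm off by camera, pot about 3 mm, blue glass unmoved (the verdict was not returned).

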